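# Pack the letter-stamping caddy

### The arm

A 6-joint arm with a two-finger parallel gripper is mounted at the origin on a cart in front of the work surface, level with it; the furniture and walls round the work are solid. World frame = base frame: x ahead of the robot, y to its left, z up, the work surface at z = 0. Lengths are in m, angles in rad, forces in N, time in s.
With the tool pointing down it reaches from about 0.35 to 0.725 m from the base axis. Payload 6 kg.
Tool frame: the origin (TCP) lies at the very end of the fingers, on their centre line; the grasp point (between the pads) lies 19 mm behind it (env.hold_point_z is the distance from the TCP to the grasp point, in m); z points along the fingers, y is the line along which they close (so a half turn about z gives the same grasp; the last joint's range is limited). The gripper opens to 85 mm and grips with 20 to 120 N. Pads are 22 mm wide; open, the fingers measure 114 mm over their backs; the gripper's body (76 mm by 85 mm) begins 54 mm behind the grasp point. The pads swing forward as they close: fully open they stand 13 mm farther back than shut.
Start: joints at [1.567, 0.04, 0.085, 0, -1.615, -0.334], TCP at [0.199, 0.566, 0.231] pointing down, gripper open.
Joint ranges: [-2.56, 2.56], [-1.29, 2.01], [-1.08, 1.49], [-3.29, 1.98], [-2.81, -0.18], [-2.99, 2.99]. Speed limits (rad/s): [2.57, 2.57, 3.01, 3.14, 3.14, 3.14].

### API

Orientations are given as a unit quaternion [x, y, z, w].
In Python, from rig import get_state, grab_frame, get_calibration, order, finder, env gives the robot as it stands.
- The arm moves only by the shell command python3 -m inch 'ROWS'. ROWS is JSON, a list of rows, each a list of 3 entries, a list of its own where there are three numbers: the shift along the tool's x, y, z in units of 50 mm (1.0 is 50 mm), then the turn, a rotation vector about the tool's x, y, z in units of 5 degrees (1.0 is 5 degrees), then the closure, from 0 (fully open) to 1 (shut). A call has 1 to 10 rows; each row is the pose to reach, as a shift and turn from the pose commanded when the call began, along the tool's axes at that moment; what a row does not reach only later rows make up. A row lasts 1/10 s, in which the tool goes at most 50 mm and 8.59 degrees, less where a joint would pass 70% of its speed; a pose out of reach is approached as far as the arm can. A call with a gripper value outside its range is refused whole. The fingers move at their own pace and stop on an object; the grip force is fixed at half the most. Time passes only in rows, so rows that repeat a pose let the fingers close. It gives the time, the measured TCP pose, the force, the opening and the grip force at its end, in the units of the state.
- get_state(): the state, without advancing time (a new reading comes with each control period).
- grab_frame(name): name is "scene" or "top" or "wrist"; returns (picture, depth): 400x640x3 uint8, blue, green, red; 400x640 float32, m along the optical axis (not along the pixel's ray), 0 where there is no reading.
- get_calibration(name): a dict with "fov_y" (degrees; the focal length in pixels is half the picture's height over the tangent of half this angle, whatever the lens; pixels are square), "cx", "cy" (the principal point, pixels), "rvec" (rotation vector, rad) and "tvec" (3), from world to camera coordinates, as OpenCV has them. Camera axes: x right, y down, z forward; pixel columns grow to the right and rows downward; lengths in m; the calibration is good to about 2 mm. A picture is of the moment at which its call begins: read the wrist's pose just before it. get_calibration takes no time and is no camera call; for the wrist camera it gives the pose at the moment of the call.
- order.sign_off(): hands the job in; it is judged then, once.
Trained networks look in the newest picture that a camera, given by its name, has taken for a name from the list of things; names that differ only in an ending like _2 or _b are one class to them, and where a whole thing is asked for, a point or a joint stands for the part that bears it (a point fixed in the world has none). Each returns a list of dicts, best first, with "p" (0 to 1); they miss things now and then, are a little off and sometimes report something else, mostly with a low value. They report only what shows in the picture. A call takes as long as a camera call. They do not tell look-alikes from the thing itself.
- finder.find_in(thing, camera): "rect" ([left, top, width, height] in pixels, round what is visible of it).
- finder.masks_of(thing, camera): "pixels" (400x640 bool, what is visible of it) and "rect" ([left, top, width, height] in pixels, round what is visible of it).
The state is a dict: "clock": time; "joints": joint angles; "joint_velocities": joint speeds; "joint_torque": joint torques, N m; "tool_pos": TCP position; "ee_rot": TCP orientation; "contact_force": force on the tool from outside, world axes, zero at the start; "ft_torque": the same for the moment, N m; "opening": opening from 0.0 (shut) to 1.0 (fully open); "finger_force": force on a finger pad.
Only numpy, scipy, OpenCV 4.12 (cv2) and the standard library are available. Lean on these libraries where they do the work, as an engineer would, in place of code of your own. Each camera call takes 0.05 s, during which the arm holds its last target. There are 200 camera calls.

### The job

Pack the mailing caddy: stand the square blue ink bottle upright in the middle of the blue insert, the wooden rubber stamp in the middle of the red insert, and the orange-capped glue stick in the middle of the yellow insert. The look-alikes do not belong in it: leave the green-capped correction stick, the turned wooden paperweight and the round amber jar standing where they are.

Things in the scene. Friction and masses are not known exactly. Their poses are not given: they have to be found in the camera images.
- ink_bottle: Dark blue square ink bottle with a round black cap, standing; body 53 x 52 mm and 40 mm high, neck 32 mm diameter, cap 38 mm diameter from 48 to 64 mm above the base. Total 64 mm high, about 0.16 kg. Loose. Origin at the centre of its underside, z up. Easily lifted by the cap, which is fixed.
- rubber_stamp: Wooden hand stamp standing on its red rubber: base block 24 mm (x) by 46 mm (y), 16 mm high, with a turned knob handle above it, at most 30 mm across at the top, narrower below; 78 mm high in all, about 0.05 kg. Loose. Origin at the centre of its underside, z up. Grasp the knob about 60 mm above the base.
- glue_stick: Upright glue stick: white tube 27 mm in diameter, grey foot 29 mm, orange ribbed cap 30 mm in diameter from 62 to 92 mm above the base; 92 mm high, about 0.04 kg. Loose. Origin at the centre of its underside, z up.
- correction_stick: Look-alike that stays: the same white tube and size as the glue stick (30 mm across, 92 mm high) but with a green cap. Loose, standing. Origin at the centre of its underside.
- wood_paperweight: Look-alike that stays: turned pawn-shaped wooden paperweight, round foot 42 mm in diameter, knob 29 mm, 76 mm high, no block base and no red rubber. Loose, standing. Origin at the centre of its underside.
- amber_jar: Look-alike that stays: round amber glass jar with a paper band and a black cap, 53 mm in diameter, 62 mm high. Loose, standing. Origin at the centre of its underside.
- caddy: Low pale-wood tray that holds the three inserts in a row; fixed to the desk. 112 mm (x) by 272 mm (y) outside, 102 by 262 mm inside, rim 5 mm thick, rim top 16 mm above the desk. Origin at the centre of its underside, y along its long side.
- blue_insert: Fixed flat insert of the caddy: a dark wood board 96 mm (x) by 78 mm (y) with blue felt, 86 by 70 mm, on top; it has no rim of its own. Origin at the centre of its underside, 4 mm above the desk; felt top 4 mm above the origin (8 mm above the desk). x and y axes are those of the caddy; the three inserts lie in a row along y, centres 80 mm apart, in an order that varies.
- red_insert: Fixed flat insert of the caddy: a dark wood board 96 mm (x) by 78 mm (y) with red felt, 86 by 70 mm, on top; it has no rim of its own. Origin at the centre of its underside, 4 mm above the desk; felt top 4 mm above the origin (8 mm above the desk). x and y axes are those of the caddy; the three inserts lie in a row along y, centres 80 mm apart, in an order that varies.
- yellow_insert: Fixed flat insert of the caddy: a dark wood board 96 mm (x) by 78 mm (y) with yellow felt, 86 by 70 mm, on top; it has no rim of its own. Origin at the centre of its underside, 4 mm above the desk; felt top 4 mm above the origin (8 mm above the desk). x and y axes are those of the caddy; the three inserts lie in a row along y, centres 80 mm apart, in an order that varies.
Things that resemble listed ones, but are neither listed nor needed, are in the scene too. Leave any purple look-alike of the glue_stick alone. What is shaped like the rubber_stamp but pink is not meant.

How it is judged:
At the end, for the whole second after the job is handed in: Ink bottle on blue, rubber stamp on red, glue stick on yellow: each upright (0.12 rad), centre within 15 mm of its insert's centre, resting on the felt (within 4 mm), still. Correction stick, wooden paperweight and amber jar upright, within 30 mm of where they started (horizontal distance between ink_bottle and blue_insert below 0.015 m and z of ink_bottle in the frame of blue_insert between 0.001 and 0.008 m and angle between each of ink_bottle, rubber_stamp, glue_stick, correction_stick, wood_paperweight, amber_jar's own z axis and vertical below 0.12 rad and linear speed of each of ink_bottle, rubber_stamp, glue_stick below 0.02 m/s and horizontal distance between rubber_stamp and red_insert below 0.015 m and z of rubber_stamp in the frame of red_insert between 0.001 and 0.008 m and horizontal distance between glue_stick and yellow_insert below 0.015 m and z of glue_stick in the frame of yellow_insert between 0.001 and 0.008 m and distance of each of correction_stick, wood_paperweight, amber_jar from where it was at the start of the episode below 0.03 m); the robot touches nothing.
It fails at once if the green-capped correction stick is shifted by more than 30 mm, lifted or knocked over (distance of correction_stick from where it was at the start of the episode above 0.03 m or angle between correction_stick's own z axis and vertical above 0.4 rad).
It fails at once if the wooden paperweight is shifted by more than 30 mm, lifted or knocked over (distance of wood_paperweight from where it was at the start of the episode above 0.03 m or angle between wood_paperweight's own z axis and vertical above 0.4 rad).
It fails at once if the round amber jar is shifted by more than 30 mm, lifted or knocked over (distance of amber_jar from where it was at the start of the episode above 0.03 m or angle between amber_jar's own z axis and vertical above 0.4 rad).
It also fails if it takes over 80 s, if anything falls off the work surface, if the arm or the gripper's body presses on something with over 40 N, if the wrist force passes 120 N, or if a joint passes its speed limit or range.

## Working session

There is one attempt and no reset: what is moved stays moved. The work goes in short steps, Python scripts to look and compute and a shell command to move; the robot and the scene stay as the last step left them, time stands still between calls to the robot, and variables do not carry over. Pictures are saved under pics/ and viewed, at most 14 in all, crops included, and the job is handed in when it is done.

```bash
mkdir -p pics; ls; python3 - <<'E'
from rig import get_state, grab_frame, get_calibration
import cv2
print(get_state())
for n in("scene","top"):
    p,d=grab_frame(n); cv2.imwrite(f"pics/{n}0.png",p); c=get_calibration(n); print(n,c)
E
```

```text
pics
{'clock': 0.0, 'joints': array([ 1.56669729e+00,  4.08158008e-02,  8.38522281e-02, -4.76505116e-04,
       -1.61554131e+00, -3.33657541e-01]), 'joint_velocities': array([ 0.00132841, -0.00028732, -0.00122446,  0.00019073,  0.00040096,
        0.00149837]), 'joint_torque': array([ 7.52417077e-05, -3.68202567e+01,  3.47400856e+01,  6.93188623e+00,
       -5.53522288e-03,  2.09940293e-05]), 'tool_pos': array([0.19865582, 0.56580911, 0.2302969 ]), 'ee_rot': array([ 9.85775290e-01, -1.68066329e-01, -9.46681759e-05,  8.81748553e-04]), 'contact_force': array([-0.535441  ,  0.28375948, -0.52340122]), 'ft_torque': array([-0.04397054, -0.00965996,  0.01442051]), 'finger_force': 0.0, 'opening': 0.999312457554624}
scene {'fov_y': 43.9257190845931, 'cx': 314.07716468105855, 'cy': 203.16570654375556, 'rvec': array([ 2.1484628 , -0.87120715,  0.42119049]), 'tvec': array([-0.22196405,  0.33595312,  1.15015997])}
top {'fov_y': 47.301379909295676, 'cx': 313.651300684248, 'cy': 201.76877103086113, 'rvec': array([ 2.14524406, -2.11422072,  0.14275167]), 'tvec': array([0.17070421, 0.48007658, 1.09415843])}
```

View pics/scene0.png

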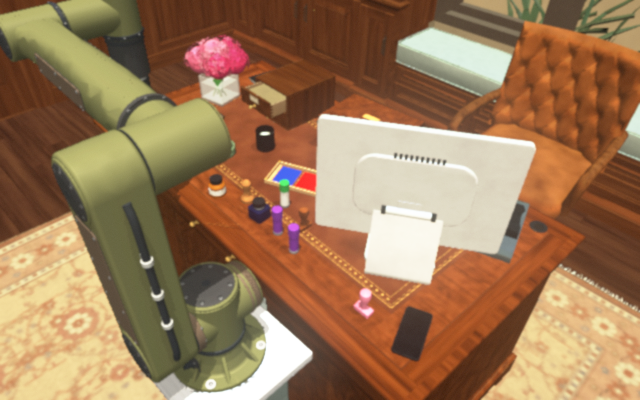

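View pics/top0.png

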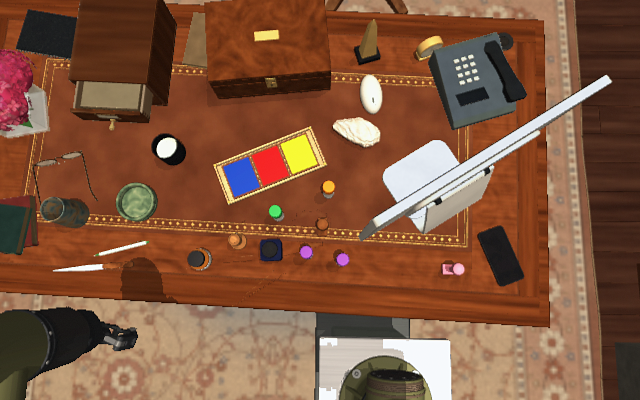

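Top view: caddy at (270,165) with blue (241,176), red (270,165) and yellow (299,153). The orange cap (328,186) is the glue stick, since the others are green (275,211) and purple (306,252), (342,259). The dark square at (271,250) is the ink bottle and the round (199,259) is the amber jar. The two wooden candidates are (236,241) and (322,224), so I need a crop and measurements.

```bash
cat > h.py <<'E'
import numpy as np, cv2
from rig import get_state, grab_frame, get_calibration, finder
from scipy.spatial.transform import Rotation as R
def cam(n):
    c=get_calibration(n); f=200/np.tan(np.radians(c["fov_y"])/2)
    return f,c["cx"],c["cy"],cv2.Rodrigues(c["rvec"])[0],np.array(c["tvec"])
def cloud(d,C):
    f,cx,cy,Rm,t=C; v,u=np.mgrid[:400,:640]
    P=np.dstack([(u-cx)/f*d,(v-cy)/f*d,d]); return (P-t)@Rm
def to_tool(target, yaw_axis=None):
    "shift (units) in tool axes from current pose to world target (TCP)"
    s=get_state(); r=R.from_quat(s["ee_rot"])
    return r.inv().apply(np.array(target)-s["tool_pos"])/0.05
E
python3 - <<'E'
from h import *
p,d=grab_frame("top"); W=cloud(d,cam("top"))
def show(n,m):
    q=W[m&(d>0)]; q=q[np.isfinite(q).all(1)]
    zt=np.percentile(q[:,2],97); t=q[q[:,2]>zt-.008]
    print(n,"n",len(q),"med",np.median(q,0).round(3),"ztop",zt.round(3),"topc",((t.max(0)+t.min(0))/2).round(3),"tmed",np.median(t,0).round(3))
for n in ["ink_bottle","rubber_stamp","glue_stick","correction_stick","wood_paperweight","amber_jar","blue_insert","red_insert","yellow_insert","caddy"]:
    for r in finder.masks_of(n,"top")[:4]:
        if r["p"]>.2: show(f'{n} {r["p"]:.2f} {np.round(r["rect"])}',r["pixels"])
hs=cv2.cvtColor(p,cv2.COLOR_BGR2HSV); 
for n,b in dict(blue=(105,125),yellow=(25,33)).items():
    m=np.zeros((400,640),bool); m[120:210,210:330]=1
    m&=(hs[...,0]>=b[0])&(hs[...,0]<=b[1])&(hs[...,1]>150)&(hs[...,2]>120)
    k,l,st,ce=cv2.connectedComponentsWithStats(m.astype('uint8')); i=1+st[1:,4].argmax()
    show(n,l==i); print(st[i],ce[i])
cv2.imwrite("pics/c1.png",cv2.resize(p[140:280,180:380],None,fx=4,fy=4,interpolation=2))
E
```

```text
ink_bottle 0.78 [261. 237.  22.  26.] n 461 med [0.357 0.279 0.042] ztop 0.066 topc [0.359 0.283 0.064] tmed [0.358 0.283 0.064]
rubber_stamp 0.52 [315. 218.  15.  16.] n 185 med [0.414 0.156 0.07 ] ztop 0.077 topc [0.419 0.156 0.074] tmed [0.419 0.156 0.073]
rubber_stamp 0.52 [441. 264.  25.  14.] n 221 med [ 0.32  -0.156  0.066] ztop 0.077 topc [ 0.319 -0.164  0.076] tmed [ 0.32  -0.163  0.074]
glue_stick 0.67 [338. 255.  12.  10.] n 144 med [0.336 0.109 0.092] ztop 0.095 topc [0.336 0.109 0.092] tmed [0.336 0.109 0.092]
glue_stick 0.60 [321. 177.  15.  20.] n 175 med [0.503 0.143 0.09 ] ztop 0.095 topc [0.508 0.143 0.092] tmed [0.508 0.143 0.092]
glue_stick 0.46 [297. 248.  14.  11.] n 167 med [0.351 0.192 0.09 ] ztop 0.095 topc [0.353 0.194 0.092] tmed [0.353 0.193 0.091]
correction_stick 0.44 [273. 205.  12.  14.] n 161 med [0.444 0.265 0.09 ] ztop 0.095 topc [0.447 0.267 0.092] tmed [0.446 0.268 0.091]
wood_paperweight 0.68 [230. 233.  17.  16.] n 251 med [0.377 0.362 0.027] ztop 0.077 topc [0.38  0.368 0.074] tmed [0.38  0.367 0.074]
wood_paperweight 0.62 [279. 134.  40.  44.]
[... 586 characters left out ...]
tmed [0.575 0.294 0.008]
yellow_insert 0.90 [282. 132.  35.  46.] n 1061 med [0.608 0.22  0.007] ztop 0.012 topc [0.608 0.22  0.009] tmed [0.608 0.221 0.008]
caddy 0.91 [212. 127. 115.  78.] n 1055 med [0.585 0.286 0.011] ztop 0.019 topc [0.577 0.294 0.017] tmed [0.578 0.282 0.015]
caddy 0.54 [322. 181.  14.  18.] n 182 med [0.503 0.143 0.09 ] ztop 0.095 topc [0.508 0.143 0.092] tmed [0.508 0.143 0.092]
blue n 828 med [0.547 0.368 0.008] ztop 0.012 topc [0.547 0.368 0.01 ] tmed [0.546 0.368 0.008]
[224 158  35  38 836] [240.9354067  176.49641148]
yellow n 877 med [0.608 0.22  0.007] ztop 0.012 topc [0.608 0.22  0.009] tmed [0.608 0.22  0.008]
[281 135  36  39 884] [298.52036199 153.84954751]
```

View pics/c1.png

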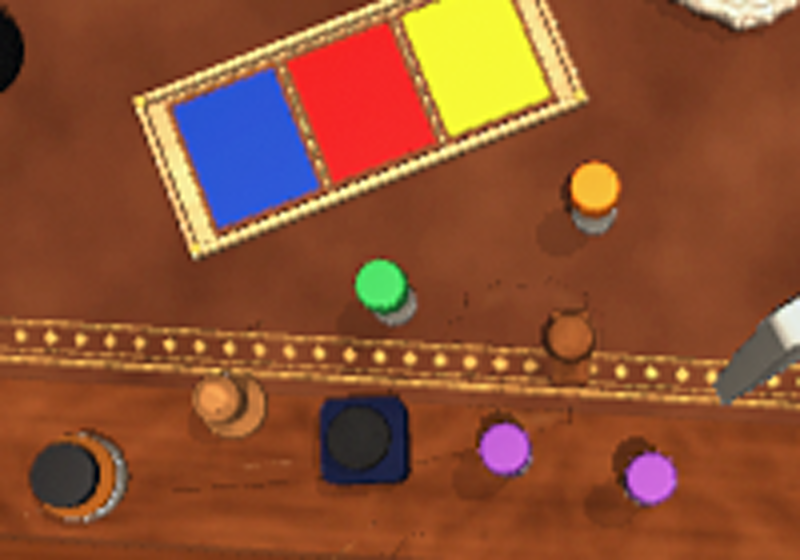

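The stamp is (322,224), with its rectangular block at (0.417, 0.156). (236,241) has a round foot, so it is the paperweight, and the one at (452,268) is pink. The glue stick is the orange cap at (328,186). Next I check the monitor clearance.

```bash
python3 - <<'E'
from h import *
A=[]
for n in("top","scene"):
    p,d=grab_frame(n); W=cloud(d,cam(n))[d>0]; A.append(W)
W=np.vstack(A); W=W[(W[:,2]>.02)&(W[:,0]>.3)&(W[:,0]<.75)&(W[:,1]>-.3)&(W[:,1]<.125)]
for z0,z1 in((.02,.1),(.1,.15),(.15,.2),(.2,.25),(.25,.3),(.3,.4),(.4,.6)):
    q=W[(W[:,2]>z0)&(W[:,2]<z1)]
    q=q[np.hypot(q[:,0]-.336,q[:,1]-.109)>.03]
    if len(q): 
        i=q[:,1].argsort()[-max(3,len(q)//200)]; j=np.hypot(*(q[:,:2]-[.508,.143]).T).argmin(); k=np.hypot(*(q[:,:2]-[.417,.156]).T).argmin()
        print(z0,len(q),"maxy",q[i].round(3),"near glue",q[j].round(3),"near stamp",q[k].round(3))
s=get_state(); print(s["clock"],to_tool([.358,.283,.15]))
E
```

```text
0.02 6684 maxy [0.665 0.118 0.024] near glue [0.538 0.003 0.023] near stamp [ 0.525 -0.004  0.024]
0.1 3195 maxy [0.382 0.067 0.127] near glue [0.393 0.073 0.137] near stamp [0.389 0.075 0.131]
0.15 3246 maxy [0.379 0.069 0.198] near glue [0.39  0.075 0.191] near stamp [0.39  0.075 0.191]
0.2 3414 maxy [0.381 0.07  0.204] near glue [0.394 0.073 0.24 ] near stamp [0.389 0.075 0.221]
0.25 3207 maxy [0.383 0.071 0.271] near glue [0.393 0.073 0.263] near stamp [0.389 0.075 0.266]
0.3 8496 maxy [0.382 0.071 0.324] near glue [0.394 0.073 0.365] near stamp [0.39  0.075 0.35 ]
0.4 6153 maxy [0.382 0.07  0.422] near glue [0.395 0.071 0.426] near stamp [0.389 0.075 0.403]
0.75 [4.88000342 4.28633063 1.62579101]
```

The glue stick (azimuth 0.27) sits close behind the monitor's left edge (azimuth 0.19), so I need the forearm's width and height.

```bash
python3 - <<'E'
from h import *
A=[]
for n in("top","scene"):
    p,d=grab_frame(n); A.append(cloud(d,cam(n))[d>0])
W=np.vstack(A); a=1.233
r=W[:,0]*np.cos(a)+W[:,1]*np.sin(a); l=-W[:,0]*np.sin(a)+W[:,1]*np.cos(a); z=W[:,2]
print("arm frame r bins: lateral(left +) min/max, z min/max")
for r0 in np.arange(-.2,.8,.05):
    for z0,z1 in ((.12,.3),(.3,.45),(.45,1.2)):
        m=(r>r0)&(r<r0+.05)&(z>z0)&(z<z1)&(abs(l)<.25)
        if m.sum()>15: print(r0.round(2),z0,m.sum(),np.percentile(l[m],[1,99]).round(3),np.percentile(z[m],[1,99]).round(3))
q=W[(W[:,0]>.36)&(W[:,0]<.42)&(W[:,1]<.078)&(W[:,1]>.02)]; print("monitor ztop",np.percentile(q[:,2],[1,50,99.5]).round(3))
E
```

```text
arm frame r bins: lateral(left +) min/max, z min/max
-0.15 0.12 1905 [0.085 0.146] [0.131 0.299]
-0.15 0.3 1382 [0.086 0.144] [0.301 0.447]
-0.15 0.45 184 [0.09  0.141] [0.451 0.511]
-0.1 0.12 3411 [-0.038  0.165] [0.123 0.297]
-0.1 0.3 3172 [0.055 0.163] [0.302 0.449]
-0.1 0.45 8380 [0.029 0.165] [0.453 0.609]
-0.05 0.12 2646 [-0.107  0.178] [0.13  0.287]
-0.05 0.3 366 [0.164 0.179] [0.301 0.448]
-0.05 0.45 6520 [-0.075  0.178] [0.472 0.614]
-0.0 0.12 1916 [-0.103  0.046] [0.133 0.233]
-0.0 0.3 52 [0.179 0.182] [0.305 0.448]
-0.0 0.45 1409 [-0.071  0.181] [0.481 0.612]
0.05 0.12 696 [-0.087  0.024] [0.13  0.229]
0.05 0.45 1144 [-0.038  0.084] [0.568 0.615]
0.1 0.45 1193 [0.01  0.103] [0.542 0.61 ]
0.15 0.45 1131 [0.019 0.119] [0.542 0.613]
0.2 0.45 1071 [0.041 0.14 ] [0.544 0.615]
0.25 0.45 895 [0.061 0.157] [0.548 0.618]
0.3 0.45 789 [0.072 0.174] [0.551 0.619]
0.35 0.45 640 [0.079 0.186] [0.553 0.617]
0.4 0.45 593 [0.091 0.202] [0.556 0.616]
0.45 0.45 1156 [0.128 0.243] [0.541 0.62 ]
0.5 0.12 66 [-0.013  0.011] [0.255 0.3  ]
0.5 0.3 332 [-0.012  0.013] [0.3   0.351]
0.5 0.45 2864 [-0.002  0.246] [0.531 0.626]
0.55 0.12 39 [-0.012 -0.004] [0.248 0.3  ]
0.55 0.3 1597 [-0.044  0.026] [0.306 0.449]
0.55 0.45 7045 [-0.047  0.097] [0.452 0.623]
0.6 0.3 59 [-0.045 -0.034] [0.365 0.45 ]
0.6 0.45 239 [-0.049 -0.037] [0.451 0.582]
monitor ztop [-0.002  0.277  0.433]
```

The forearm runs about 0.2 m to the left of the tool, so a straight-down grasp clears the monitor for both items. Ink bottle first.

```bash
python3 -m inch '[[[1,0.9,0.3],[0,0,0],0.2],[[2,1.8,0.6],[0,0,0],0.2],[[3,2.7,1],[0,0,0],0.2],[[4,3.6,1.3],[0,0,0],0.2],[[4.9,4.3,1.6],[0,0,0],0.2],[[4.9,4.3,1.6],[0,0,0],0.2],[[4.9,4.3,1.6],[0,0,0],0.2],[[4.9,4.3,1.6],[0,0,0],0.2],[[4.9,4.3,1.6],[0,0,0],0.2]]'
cat > w.py <<'E'
import sys
from h import *
# usage: w.py thing nom_x nom_y topz : refine top centre from the wrist camera's depth
x,y,zt=map(float,sys.argv[1:4]); name=sys.argv[4]
s=get_state(); C=cam("wrist"); p,d=grab_frame("wrist"); W=cloud(d,C)
cv2.imwrite(f"pics/{name}.png",p)
m=(d>0)&(abs(W[...,2]-zt)<.008)&(np.hypot(W[...,0]-x,W[...,1]-y)<.04)
q=W[m]; print("n",len(q))
if len(q)>20:
    (cx,cy),rad=cv2.minEnclosingCircle((q[:,:2]*1000).astype("float32")); print("circle",cx,cy,rad,"med",np.median(q,0).round(4))
print("clock",s["clock"],"tcp",s["tool_pos"].round(4))
if len(sys.argv)>5:
    tz=float(sys.argv[5]); print("shift",to_tool([cx/1000,cy/1000,tz]).round(2))
E
python3 w.py .358 .283 .064 w1 .043
```

```text
clock: 1.75
tool_pos: [0.3591, 0.2816, 0.1515]
ee_rot: [0.986, -0.169, 0.0, -0.0]
contact_force: [0.4, 0.2, 0.0]
opening: 0.8
finger_force: 0.0
n 1640
circle 359.3880615234375 282.6291198730469 19.049375534057617 med [0.3605 0.2821 0.0645]
clock 1.75 tcp [0.3591 0.2816 0.1515]
shift [ 0.01 -0.01  2.17]
```

View pics/w1.png

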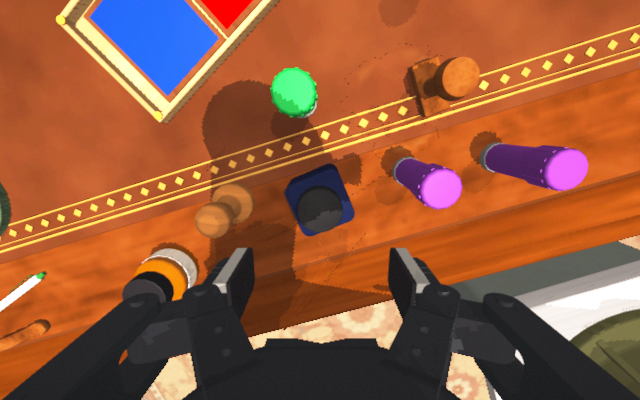

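The wrist view shows the cap at (320,205), radius 19 mm as specified, centred under the gripper with both neighbours clear. Descend and grip.

```bash
python3 -m inch '[[[0,0,0.8],[0,0,0],0.25],[[0,0,1.6],[0,0,0],0.25],[[0,0,2.15],[0,0,0],0.25],[[0,0,2.15],[0,0,0],0.25],[[0,0,2.15],[0,0,0],0.8],[[0,0,2.15],[0,0,0],0.8],[[0,0,2.15],[0,0,0],0.8],[[0,0,2.15],[0,0,0],0.8],[[0,0,2.15],[0,0,0],0.8],[[0,0,2.15],[0,0,0],0.8]]'
```

```text
clock: 2.8
tool_pos: [0.3596, 0.2834, 0.0465]
ee_rot: [0.986, -0.168, 0.001, -0.002]
contact_force: [-1.0, 0.4, 5.3]
opening: 0.42
finger_force: 60.1
```

```bash
python3 -m inch '[[[0,0,-0.5],[0,0,0],0.8],[[0,0,-1.2],[0,0,0],0.8],[[0,0,-2],[0,0,0],0.8],[[0.5,-0.5,-2.4],[0,0,0],0.8],[[1.1,-1.1,-2.4],[0,0,0],0.8],[[1.7,-1.7,-2.4],[0,0,0],0.8],[[2.4,-2.3,-2.4],[0,0,0],0.8],[[3,-2.8,-2.4],[0,0,0],0.8],[[3,-2.8,-2.4],[0,0,0],0.8],[[3,-2.8,-2.4],[0,0,0],0.8]]'
cat > c.py <<'E'
from h import *
import sys
# felt centres from the wrist camera (colour + height), and the held thing's clearance
hs=dict(blue=(105,125),yellow=(22,34),red=(0,5))
C=cam("wrist"); s=get_state(); p,d=grab_frame("wrist"); W=cloud(d,C); h=cv2.cvtColor(p,cv2.COLOR_BGR2HSV)
cv2.imwrite(f"pics/{sys.argv[1]}.png",p)
for n,(a,b) in hs.items():
    m=(h[...,0]>=a)&(h[...,0]<=b)&(h[...,1]>170)&(h[...,2]>120)&(abs(W[...,2]-.008)<.006)&(d>0)&(W[...,0]>.48)
    q=W[m]
    if len(q)>200:
        r=cv2.minAreaRect((q[:,:2]*1000).astype("float32")); print(n,np.round(r[0],1),np.round(r[1],1),round(r[2],1))
print(s["clock"],s["tool_pos"].round(4),s["opening"])
t=list(map(float,sys.argv[2:5])); print("shift",to_tool(t).round(2))
E
python3 c.py w2 .547 .3675 .0555
```

```text
clock: 3.8
tool_pos: [0.547, 0.3643, 0.1622]
ee_rot: [0.986, -0.169, -0.001, 0.001]
contact_force: [-0.5, -0.8, -1.2]
opening: 0.417
finger_force: 60.6
blue [547.1 367.9] [84.9 69.3] 23.0
yellow [609.7 220.1] [87.6 71.6] 23.2
red [578.2 293.9] [87.2 70.9] 22.9
3.8 [0.547  0.3643 0.1622] 0.4173420269133931
shift [-0.01 -0.06  2.16]
```

View pics/w2.png

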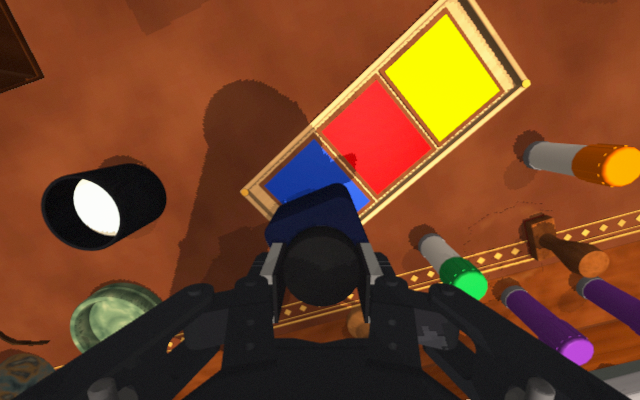

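The bottle is held level over the blue felt, and the felt centres agree with the first measurement. Lower it.

```bash
python3 -m inch '[[[0,-0.07,0.8],[0,0,0],0.8],[[0,-0.07,1.5],[0,0,0],0.8],[[0,-0.07,1.9],[0,0,0],0.8],[[0,-0.07,2.1],[0,0,0],0.8],[[0,-0.07,2.14],[0,0,0],0.8],[[0,-0.07,2.14],[0,0,0],0.8]]'
```

```text
clock: 4.45
tool_pos: [0.5481, 0.3682, 0.0588]
ee_rot: [0.986, -0.168, 0.001, -0.001]
contact_force: [0.3, -0.5, -0.4]
opening: 0.418
finger_force: 60.7
```

```bash
python3 -m inch '[[[0,0,0.03],[0,0,0],0.8],[[0,0,0.03],[0,0,0],0.8],[[0,0,0.03],[0,0,0],0.8]]'
```

```text
clock: 4.75
tool_pos: [0.548, 0.3679, 0.0561]
ee_rot: [0.986, -0.168, 0.0, -0.0]
contact_force: [-0.0, -0.3, -0.8]
opening: 0.421
finger_force: 60.7
```

```bash
python3 -m inch '[[[0,0,0.03],[0,0,0],0.8],[[0,0,0.04],[0,0,0],0.8],[[0,0,0.04],[0,0,0],0.8]]'
```

```text
clock: 5.05
tool_pos: [0.5483, 0.3678, 0.0546]
ee_rot: [0.986, -0.168, 0.001, -0.0]
contact_force: [-1.9, -2.0, 5.7]
opening: 0.418
finger_force: 61.1
```

```bash
python3 -m inch '[[[0,0,0],[0,0,0],0.3],[[0,0,0],[0,0,0],0.2],[[0,0,0],[0,0,0],0.2],[[0,0,0],[0,0,0],0.2],[[0,0,-0.4],[0,0,0],0.2],[[0,0,-1],[0,0,0],0.2],[[0,0,-1.7],[0,0,0],0.2],[[0,0,-2.2],[0,0,0],0.2],[[0,0,-2.2],[0,0,0],0.2]]'
python3 -m inch '[[[-0.2,0.7,0],[0,0,0],0.2],[[-0.4,1.5,0],[0,0,0],0.2],[[-0.6,2.4,0],[0,0,0],0.2],[[-0.8,3.2,0],[0,0,0],0.2],[[-0.9,4.1,0],[0,0,0],0.2],[[-1.07,4.87,0],[0,0,0],0.2],[[-1.07,4.87,0],[0,0,0],0.2],[[-1.07,4.87,0],[0,0,0],0.2],[[-1.07,4.87,0],[0,0,0],0.2]]'
python3 w.py .417 .156 .076 w3 .043
```

```text
clock: 5.95
tool_pos: [0.5495, 0.3687, 0.1687]
ee_rot: [0.986, -0.168, 0.003, -0.003]
contact_force: [0.1, 0.3, 0.8]
opening: 0.802
finger_force: 0.0
clock: 6.85
tool_pos: [0.4168, 0.1561, 0.163]
ee_rot: [0.986, -0.168, -0.0, 0.0]
contact_force: [-0.1, 0.3, -0.6]
opening: 0.801
finger_force: 0.0
n 823
circle 421.5850830078125 155.6282196044922 13.671098709106445 med [0.4226 0.1552 0.0743]
clock 6.85 tcp [0.4168 0.1561 0.163 ]
shift [ 0.1  -0.02  2.4 ]
```

View pics/w3.png

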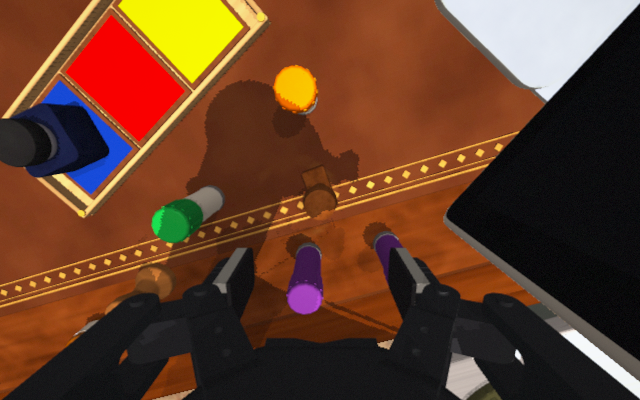

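The stamp is at (318,200), with its block visible above the knob and between the pads. The purple stick (305,297) stays behind and below the gripper body. Descend and grip.

```bash
python3 -m inch '[[[0.08,0,0.8],[0,0,0],0.3],[[0.08,0,1.6],[0,0,0],0.3],[[0.08,0,2.2],[0,0,0],0.3],[[0.08,0,2.4],[0,0,0],0.3],[[0.08,0,2.4],[0,0,0],0.3],[[0.08,0,2.4],[0,0,0],0.9],[[0.08,0,2.4],[0,0,0],0.9],[[0.08,0,2.4],[0,0,0],0.9],[[0.08,0,2.4],[0,0,0],0.9],[[0.08,0,2.4],[0,0,0],0.9]]'
python3 -m inch '[[[0,0,0],[0,0,0],0.9],[[0,0,0],[0,0,0],0.9]]'
```

```text
clock: 7.9
tool_pos: [0.4216, 0.1552, 0.0455]
ee_rot: [0.986, -0.168, 0.002, -0.001]
contact_force: [-0.3, 1.4, 6.6]
opening: 0.314
finger_force: 58.8
clock: 8.1
tool_pos: [0.4216, 0.1552, 0.0455]
ee_rot: [0.986, -0.168, 0.002, -0.001]
contact_force: [-1.0, 0.7, 6.9]
opening: 0.313
finger_force: 58.8
```

```bash
python3 -m inch '[[[0,0,-0.5],[0,0,0],0.9],[[0,0,-1.2],[0,0,0],0.9],[[0,0,-2],[0,0,0],0.9],[[0.3,-0.5,-2.4],[0,0,0],0.9],[[0.7,-1.3,-2.4],[0,0,0],0.9],[[1.2,-2.1,-2.4],[0,0,0],0.9],[[1.6,-2.9,-2.4],[0,0,0],0.9],[[2.04,-3.66,-2.4],[0,0,0],0.9],[[2.04,-3.66,-2.4],[0,0,0],0.9],[[2.04,-3.66,-2.4],[0,0,0],0.9]]'
python3 c.py w4 .578 .294 .0545
```

```text
clock: 9.1
tool_pos: [0.5773, 0.2934, 0.1612]
ee_rot: [0.986, -0.168, -0.001, 0.001]
contact_force: [-0.6, 0.2, -0.1]
opening: 0.315
finger_force: 59.3
blue [551.  369.5] [76.5 69.1] 23.1
yellow [606.5 206.8] [103.9  93.2] 23.0
red [578.2 294.2] [87. 71.] 23.1
9.1 [0.5773 0.2934 0.1612] 0.3152225720456423
shift [ 0.01 -0.03  2.17]
```

View pics/w4.png

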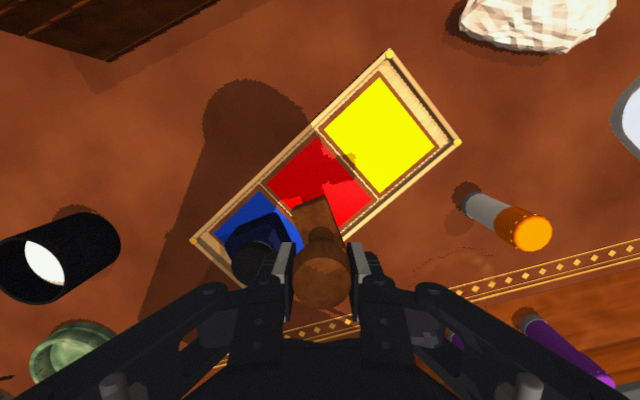

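The stamp is held upright with its block pointing away, over the red felt. The bottle stands upright to the left. Lower it.

```bash
python3 -m inch '[[[0,-0.02,0.8],[0,0,0],0.9],[[0,-0.02,1.5],[0,0,0],0.9],[[0,-0.02,1.9],[0,0,0],0.9],[[0,-0.02,2.08],[0,0,0],0.9],[[0,-0.02,2.12],[0,0,0],0.9],[[0,-0.02,2.14],[0,0,0],0.9],[[0,-0.02,2.16],[0,0,0],0.9],[[0,-0.02,2.16],[0,0,0],0.9]]'
```

```text
clock: 9.95
tool_pos: [0.5781, 0.2945, 0.0566]
ee_rot: [0.986, -0.168, 0.001, -0.001]
contact_force: [0.7, 0.2, -0.9]
opening: 0.313
finger_force: 59.3
```

```bash
python3 -m inch '[[[0,0,0.03],[0,0,0],0.9],[[0,0,0.05],[0,0,0],0.9],[[0,0,0.06],[0,0,0],0.9],[[0,0,0.06],[0,0,0],0.9]]'
```

```text
clock: 10.35
tool_pos: [0.578, 0.2944, 0.0536]
ee_rot: [0.986, -0.168, 0.001, -0.0]
contact_force: [-2.1, 0.5, 5.2]
opening: 0.312
finger_force: 59.8
```

```bash
python3 -m inch '[[[0,0,0],[0,0,0],0.6],[[0,0,0],[0,0,0],0.45],[[0,0,0],[0,0,0],0.45],[[0,0,-0.3],[0,0,0],0.45],[[0,0,-1],[0,0,0],0.45],[[0,0,-1.7],[0,0,0],0.45],[[0,0,-2.4],[0,0,0],0.45],[[0,0,-2.4],[0,0,0],0.45]]'
python3 -m inch '[[[-0.1,0.7,0],[0,0,0],0.25],[[-0.2,1.5,0],[0,0,0],0.25],[[-0.25,2.3,0],[0,0,0],0.25],[[-0.33,3.1,0],[0,0,0],0.25],[[-0.33,3.3,0],[0,0,0],0.25],[[-0.33,3.3,0],[0,0,0],0.25],[[-0.33,3.3,0],[0,0,0],0.25]]'
python3 w.py .508 .143 .092 w5 .062
```

```text
clock: 11.15
tool_pos: [0.58, 0.295, 0.1808]
ee_rot: [0.986, -0.168, 0.004, -0.004]
contact_force: [1.1, -0.2, 1.2]
opening: 0.548
finger_force: 0.0
clock: 11.85
tool_pos: [0.5077, 0.1444, 0.1729]
ee_rot: [0.986, -0.168, 0.0, -0.0]
contact_force: [0.1, -0.2, -0.1]
opening: 0.749
finger_force: 0.0
n 1084
circle 509.31243896484375 142.7484130859375 15.641118049621582 med [0.5108 0.1422 0.0924]
clock 11.85 tcp [0.5077 0.1444 0.1729]
shift [0.04 0.03 2.21]
```

View pics/w5.png

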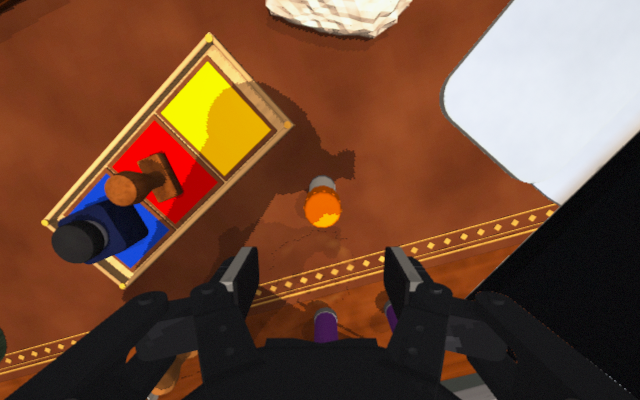

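The orange cap is at (322,208), radius 15 mm as specified, and the stamp and bottle stand in place. Grip the glue stick.

```bash
python3 -m inch '[[[0.04,0.03,0.8],[0,0,0],0.3],[[0.04,0.03,1.5],[0,0,0],0.3],[[0.04,0.03,2],[0,0,0],0.3],[[0.04,0.03,2.25],[0,0,0],0.3],[[0.04,0.03,2.25],[0,0,0],0.3],[[0.04,0.03,2.25],[0,0,0],0.9],[[0.04,0.03,2.25],[0,0,0],0.9],[[0.04,0.03,2.25],[0,0,0],0.9],[[0.04,0.03,2.25],[0,0,0],0.9],[[0.04,0.03,2.25],[0,0,0],0.9]]'
```

```text
clock: 12.9
tool_pos: [0.51, 0.1424, 0.0619]
ee_rot: [0.986, -0.168, 0.002, -0.001]
contact_force: [-0.1, 0.3, 6.2]
opening: 0.332
finger_force: 59.6
```

```bash
python3 -m inch '[[[0,0,-0.5],[0,0,0],0.9],[[0,0,-1.2],[0,0,0],0.9],[[0,0,-1.8],[0,0,0],0.9],[[0.4,-0.6,-1.8],[0,0,0],0.9],[[0.8,-1.2,-1.8],[0,0,0],0.9],[[1.2,-1.8,-1.8],[0,0,0],0.9],[[1.36,-2.12,-1.8],[0,0,0],0.9],[[1.36,-2.12,-1.8],[0,0,0],0.9],[[1.36,-2.12,-1.8],[0,0,0],0.9]]'
python3 c.py w6 .609 .2203 .07
```

```text
clock: 13.8
tool_pos: [0.6078, 0.2193, 0.1491]
ee_rot: [0.986, -0.168, -0.001, 0.0]
contact_force: [-0.5, -0.0, -0.5]
opening: 0.329
finger_force: 59.3
blue [576.7 380.6] [21.  70.5] 22.1
yellow [609.2 220.1] [86.4 70.7] 23.1
red [586.6 297.7] [68.7 71.1] 22.8
13.8 [0.6078 0.2193 0.1491] 0.3293544726699841
shift [ 0.02 -0.03  1.59]
```

View pics/w6.png

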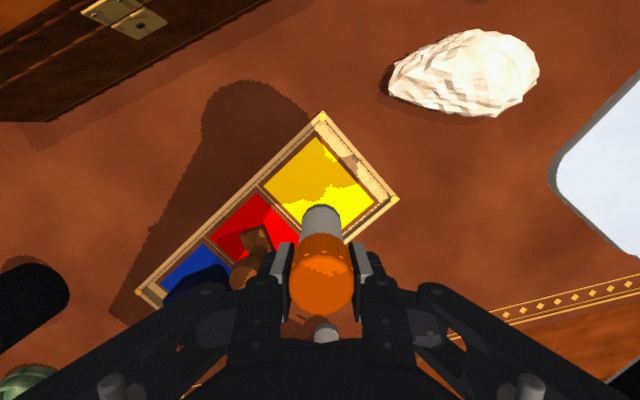

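The glue stick is held upright over the yellow felt. The stamp stands just left of the left finger and is clear. Lower gently.

```bash
python3 -m inch '[[[0.02,-0.02,0.6],[0,0,0],0.9],[[0.02,-0.02,1.2],[0,0,0],0.9],[[0.02,-0.02,1.45],[0,0,0],0.9],[[0.02,-0.02,1.55],[0,0,0],0.9],[[0.02,-0.02,1.58],[0,0,0],0.9],[[0.02,-0.02,1.62],[0,0,0],0.9],[[0.02,-0.02,1.64],[0,0,0],0.9],[[0.02,-0.02,1.64],[0,0,0],0.9]]'
```

```text
clock: 14.65
tool_pos: [0.6102, 0.2203, 0.07]
ee_rot: [0.986, -0.168, 0.001, -0.001]
contact_force: [-2.0, -0.6, 5.8]
opening: 0.331
finger_force: 59.9
```

```bash
python3 -m inch '[[[0,0,0],[0,0,0],0.6],[[0,0,0],[0,0,0],0.5],[[0,0,0],[0,0,0],0.5],[[0,0,-0.3],[0,0,0],0.5],[[0,0,-0.9],[0,0,0],0.5],[[0,0,-1.6],[0,0,0],0.5],[[0,0,-2.4],[0,0,0],0.5],[[0,0,-3.2],[0,0,0],0.5],[[0,0,-3.2],[0,0,0],0.5]]'
python3 -m inch '[[[-1,1,0],[0,0,0],0.5],[[-2,1.4,0],[0,0,0],0.5],[[-3,1.4,0],[0,0,0],0.5],[[-3,1.4,0],[0,0,0],0.5],[[-3,1.4,0],[0,0,0],0.5]]'
python3 - <<'E'
from h import *
for n in("top","wrist"):
    s=get_state(); C=cam(n); p,d=grab_frame(n); W=cloud(d,C); cv2.imwrite(f"pics/end_{n}.png",p)
    for k,x,y,z in(("ink",.547,.368,.072),("stamp",.578,.294,.085),("glue",.609,.220,.1),("corr",.446,.267,.092),("paperw",.38,.367,.075),("jar",.334,.459,.062)):
        m=(d>0)&(abs(W[...,2]-z)<.009)&(np.hypot(W[...,0]-x,W[...,1]-y)<.04); q=W[m]
        if len(q)>20: print(n,k,len(q),np.round(cv2.minEnclosingCircle((q[:,:2]*1000).astype("float32"))[0],1),"z",np.percentile(q[:,2],97).round(4))
print(s["clock"],s["tool_pos"])
p=cv2.imread("pics/end_top.png"); cv2.imwrite("pics/end_crop.png",cv2.resize(p[120:280,170:370],None,fx=3.7,fy=3.7,interpolation=2))
E
```

```text
clock: 15.55
tool_pos: [0.6115, 0.2201, 0.2371]
ee_rot: [0.986, -0.168, 0.005, -0.003]
contact_force: [-0.2, -0.6, 0.7]
opening: 0.504
finger_force: 0.0
clock: 16.05
tool_pos: [0.443, 0.2041, 0.2301]
ee_rot: [0.986, -0.167, 0.001, -0.002]
contact_force: [1.3, -1.3, 0.1]
opening: 0.498
finger_force: 0.0
top ink 40 [554.9 374.7] z 0.0746
wrist ink 1249 [548.  366.6] z 0.0737
wrist stamp 729 [577.  294.7] z 0.0856
wrist glue 1251 [609.1 220.6] z 0.1017
wrist corr 724 [448.7 268.8] z 0.0937
wrist paperw 327 [382. 367.] z 0.0772
wrist jar 131 [325.1 453.1] z 0.0636
16.1 [0.44400696 0.20399592 0.22962126]
```

View pics/end_crop.png

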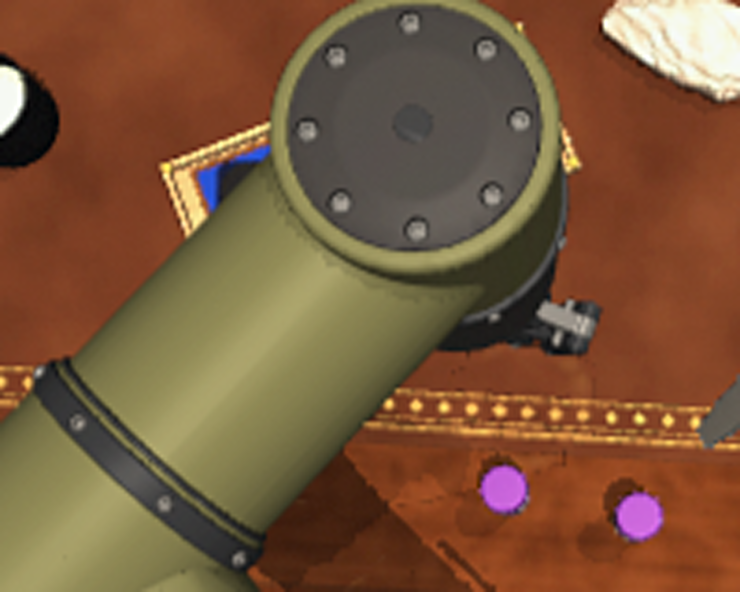

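The arm hides the caddy in the top picture. The wrist depth shows all three items within about 2 mm of their felt centres, at the right heights. The correction stick and paperweight have not moved. The jar is only partly in view, but the arm never went near it.

```bash
python3 -c "
from rig import order
print(order.sign_off())"
```

```text
the job is handed in; nothing more can be done
None
```

I handed the job in at about 16 s: the ink bottle is on blue, the stamp on red and the glue stick on yellow, each about 2 mm or less from its insert's centre by the wrist camera, with the look-alikes left where they stood; the hand-in returned no verdict.

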